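Butt the reed blocks up to their row mates

ROBOT

A 6-joint arm with a two-finger parallel gripper is mounted at the origin on the work surface. World frame = base frame: x ahead of the robot, y to its left, z up, the work surface at z = 0. Lengths are in m, angles in rad, forces in N, time in s.
With the tool pointing down it reaches from about 0.225 to 0.875 m from the base axis. Payload 3.4 kg.
Tool frame: the origin (TCP) lies at the very end of the fingers, on their centre line; the grasp point (between the pads) lies manip.grip_point_offset behind it (manip.grip_point_offset is the distance from the TCP to the grasp point, in m); z points along the fingers, y is the line along which they close (so a half turn about z gives the same grasp; the last joint's range is limited). The gripper opens to 85 mm and grips with 20 to 120 N. Pads are 22 mm wide; open, the fingers measure 114 mm over their backs; the gripper's body (76 mm by 85 mm) begins 54 mm behind the grasp point. The pads swing forward as they close: fully open they stand 13 mm farther back than shut.
Start: joints at [1.211, 0.276, 1.505, -0, 1.361, -0.121], TCP at [0.136, 0.559, 0.231] pointing down, gripper open.
Joint ranges: [-2.89, 2.89], [-0.75, 2.08], [0.22, 2.7], [-1.18, 4.32], [0.11, 2.71], [-2.7, 2.7]. Speed limits (rad/s): [2.57, 2.57, 3.14, 3.14, 3.14, 3.14].

INTERFACE

Orientations are given as a unit quaternion [w, x, y, z].
In Python, from rig import manip gives the robot as it stands.
- The arm moves only by the shell command python3 -m pendant 'ROWS' [FORCE]. ROWS is JSON, a list of rows, each an object of numbers: "jaw": the opening, from -1 (shut) to 1 (fully open); "tx", "ty", "tz": the shift along the world's x, y, z in cm; "ax", "ay", "az": the turn, a rotation vector about the world's x, y, z in degrees. In form: [{"jaw": .., "tx": .., "ty": .., "tz": .., "ax": .., "ay": .., "az": ..}, ...]. A call has 1 to 10 rows; each row is the pose to reach, as a shift and turn from the pose commanded when the call began; what a row does not reach only later rows make up. A row lasts 1/8 s, in which the tool goes at most 62.5 mm and 10.7 degrees, less where a joint would pass 70% of its speed; a pose out of reach is approached as far as the arm can. A call with a gripper value outside its range is refused whole. The fingers move at their own pace and stop on an object; FORCE is the grip in N (left out, the last holds). Time passes only in rows, so rows that repeat a pose let the fingers close. It gives the time, the measured TCP pose, the force, the opening and the grip force at its end, in the units of the state.
- manip.get_state(): the state, without advancing time (a new reading comes with each control period).
- manip.get_image(name): name is "scene" or "top" or "wrist"; returns a dict with "pixels" (480x640x3 uint8, blue, green, red), "depth" (480x640 float32, m along the optical axis (not along the pixel's ray), 0 where there is no reading), "fx", "fy", "cx", "cy" (pixels), "D" ([k1, k2, p1, p2, k3] as OpenCV has them; the pictures are not rectified), "pose" (4x4, takes a point from camera to world coordinates). Camera axes: x right, y down, z forward; pixel columns grow to the right and rows downward; lengths in m; the calibration is good to about 2 mm. A picture is of the moment at which its call begins.
- manip.sign_off(): hands the job in; it is judged then, once.
The state is a dict: "clock": time; "qpos": joint angles; "qd": joint speeds; "effort": joint torques, N m; "position": TCP position; "ee_rot": TCP orientation; "contact_force": force on the tool from outside, world axes, zero at the start; "moment": the same for the moment, N m; "width": finger opening in m; "gripper_force": force on a finger pad.
Only numpy, scipy, OpenCV 4.12 (cv2) and the standard library are available. Lean on these libraries where they do the work, as an engineer would, in place of code of your own. Each camera call takes 0.05 s, during which the arm holds its last target. There are 200 camera calls.

TASK

On the plywood gluing board two accordion reed blocks, a long one and a short one, already stand glued down against the dark edge strip. From the three loose reed blocks on the bench take the two that match them in length and stand each upright on the board beside its mate, on the side away from the strip, butted flush so that no gap is left along the joint and with the ends level. Leave the third loose block, which matches neither, the glue bottle and the white cup where they stand.

Things in the scene. Friction and masses are not known exactly. Their poses are not given: they have to be found in the camera images.
- board: Fixed plywood gluing board, 290 mm (x) by 180 mm (y), 15 mm thick, with a dark strip 16 mm wide and 16 mm tall on its top along the edge at -y (strip's inner face at y = -74 mm). Origin: centre of the underside. The work stands on its top, 15 mm above the origin. It may be turned on the bench.
- long_glued: Reed block, 120 mm long, glued to the board, by the strip; its mate goes on its free +y side (origins 46 mm apart). Upside-down-T section over its full length: base 46 mm wide (y), 14 mm thick; on its middle an upright web 12 mm thick, up to 52 mm above the underside, to grip with fingers closing along y. Origin: centre of the underside; x along the length, y across.
- short_glued: Reed block, 72 mm long, glued to the board in the other row; its mate goes on its free +y side (origins 46 mm apart). Upside-down-T section over its full length: base 46 mm wide (y), 14 mm thick; on its middle an upright web 12 mm thick, up to 52 mm above the underside, to grip with fingers closing along y. Origin: centre of the underside; x along the length, y across.
- long_block: Loose reed block, 120 mm long, 0.12 to 0.24 kg, standing on the bench. Same section as its mate. Upside-down-T section over its full length: base 46 mm wide (y), 14 mm thick; on its middle an upright web 12 mm thick, up to 52 mm above the underside, to grip with fingers closing along y. Origin: centre of the underside; x along the length, y across.
- short_block: Loose reed block, 72 mm long, about 0.08 to 0.15 kg, standing on the bench. Same section. Upside-down-T section over its full length: base 46 mm wide (y), 14 mm thick; on its middle an upright web 12 mm thick, up to 52 mm above the underside, to grip with fingers closing along y. Origin: centre of the underside; x along the length, y across.
- middle_block: Loose reed block, 96 mm long, matching neither row; stays where it lies. Same section. (Between the webs of two butted blocks 34 mm are free for a finger.)
- glue: Bystander: an upright white glue bottle, 52 mm across, 110 mm tall; origin under its centre.
- cup: Bystander: a white plastic cup, 66 mm across, 55 mm tall; origin under its centre.
Not all that is in view belongs to the job. Leave any orange look-alike of the short_block alone.

How it is judged:
By the outcome, as a careful person would: the job done as asked, in the order asked, and still so for the second after the job is handed in, with the robot touching nothing.
It also fails if it takes over 59 s, if anything falls off the work surface, if the arm or the gripper's body presses on something with over 40 N, if the wrist force passes 120 N, or if a joint passes its speed limit or range.

## Working session

There is one attempt and no reset: what is moved stays moved. The work goes in short steps, Python scripts to look and compute and a shell command to move; the robot and the scene stay as the last step left them, time stands still between calls to the robot, and variables do not carry over. Pictures are saved under pics/ and viewed, at most 10 in all, crops included, and the job is handed in when it is done.

```bash
mkdir -p pics; python3 - <<'E'
from rig import manip
import cv2,numpy as np,pickle
print(manip.get_state(), manip.grip_point_offset)
d={}
for n in("top","scene"):
    im=manip.get_image(n); d[n]=im; cv2.imwrite(f"pics/{n}0.png",im["pixels"]); print(n,im["pose"].round(3).tolist(),im["fx"],im["D"])
pickle.dump(d,open("im0.pkl","wb"))
E
```

```text
{'clock': 0.0, 'qpos': array([ 1.21099944e+00,  2.76581534e-01,  1.50613836e+00, -4.67363911e-08,
        1.36070413e+00, -1.20997570e-01]), 'qd': array([-1.73782440e-03,  1.56422021e-03, -2.07726966e-03, -5.26040806e-05,
        1.43124118e-03,  1.89025579e-04]), 'effort': array([ 7.02905036e-04, -4.16766286e+01, -2.45815748e+01,  2.39074348e-05,
        1.08676666e-02, -1.25327128e-05]), 'position': array([0.13582276, 0.55817849, 0.23044531]), 'ee_rot': array([-2.17992026e-04,  1.19116107e-01,  9.92879909e-01, -8.89359319e-04]), 'contact_force': array([-0.0726905 ,  0.29014516, -0.32672874]), 'moment': array([-0.02238108,  0.02817864, -0.00753229]), 'gripper_force': 0.0, 'width': 0.08565706973730222} 0.0187
top [[-0.022, -0.995, 0.1, 0.45], [-1.0, 0.022, -0.005, 0.053], [0.003, -0.1, -0.995, 0.917], [0.0, 0.0, 0.0, 1.0]] 464.30536662933025 [0.02701671 0.         0.         0.         0.        ]
scene [[0.055, 0.735, -0.675, 1.053], [0.998, -0.041, 0.037, 0.029], [-0.0, -0.676, -0.736, 0.619], [0.0, 0.0, 0.0, 1.0]] 447.3895666518361 [-0.01780617  0.          0.          0.          0.        ]
```

View pics/top0.png

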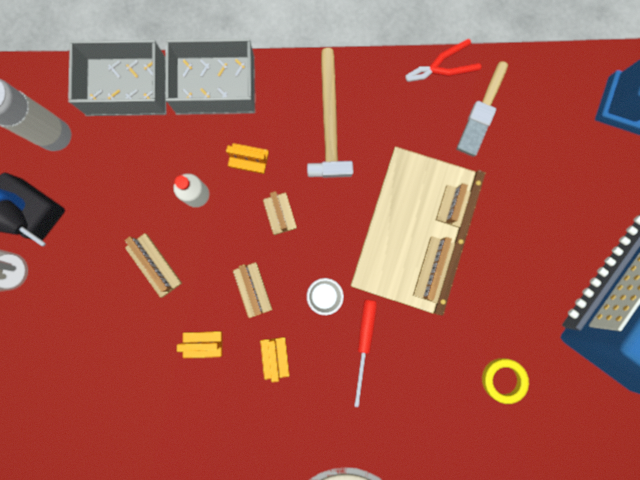

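View pics/scene0.png

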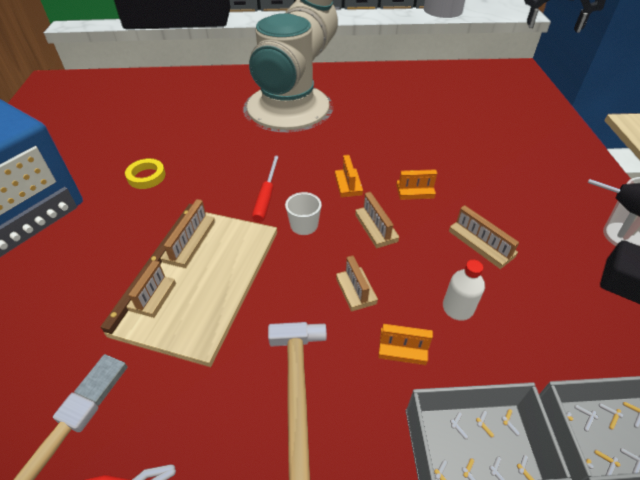

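The top view shows the board at about (420,230), with the glued short block at (452,205) and the glued long block at (433,268). The loose blocks are short (280,213), middle (252,290) and long (152,265). The bottle is at (192,190) and the cup at (325,297).

```bash
cat > h.py <<'E'
import cv2,numpy as np
def K(im): return np.array([[im["fx"],0,im["cx"]],[0,im["fy"],im["cy"]],[0,0,1]])
def cloud(im):
    h,w=im["depth"].shape; v,u=np.mgrid[:h,:w]
    p=cv2.undistortPoints(np.stack([u,v],-1).reshape(-1,1,2).astype(float),K(im),np.array(im["D"])).reshape(h,w,2)
    z=im["depth"]; P=np.dstack([p[...,0]*z,p[...,1]*z,z])@im["pose"][:3,:3].T+im["pose"][:3,3]
    P[z==0]=np.nan; return P
def comps(mask,P,amin=30):
    n,l,s,c=cv2.connectedComponentsWithStats(mask.astype(np.uint8))
    out=[]
    for i in range(1,n):
        if s[i,4]<amin: continue
        q=P[l==i]; (cx,cy),(a,b),t=cv2.minAreaRect((q[:,:2]*1000).astype(np.float32))
        if a<b: a,b,t=b,a,t+90
        out.append((c[i].round(),s[i,4],round(cx,1),round(cy,1),round(a,1),round(b,1),round((t+90)%180-90,1),round(float(np.median(q[:,2]))*1000,1)))
    return out
E
python3 - <<'E'
import pickle; from h import *
d=pickle.load(open("im0.pkl","rb"))
for n in d:
    im=d[n];P=cloud(im);z=P[...,2]; hsv=cv2.cvtColor(im["pixels"],cv2.COLOR_BGR2HSV)
    print(n,"z bench",np.nanmedian(z))
    roi=(P[...,0]>.2)&(P[...,0]<.75)&(abs(P[...,1])<.6)
    notred=~(((hsv[...,0]<8)|(hsv[...,0]>172))&(hsv[...,1]>150))
    for nm,lo,hi in(("webs",.044,.058),("websB",.058,.075),("base",.009,.0195),("baseB",.022,.036)):
        print(nm)
        for o in comps(roi&(z>lo)&(z<hi)&(notred|(lo>.02)),P): print(*o)
E
```

```text
top z bench 0.001291241515758268
webs
[ 46. 141.] 69 740.5 551.9 39.8 7.8 -73.6 50.8
[246. 153.] 278 712.1 171.8 71.7 13.1 77.7 52.5
[ 39. 209.] 338 624.3 560.2 110.4 50.6 16.7 53.4
[199. 196.] 62 633.1 263.3 48.4 17.2 -37.0 51.7
[453. 205.] 77 605.8 -218.4 70.9 11.9 -10.2 51.6
[278. 210.] 256 600.1 111.8 72.4 12.8 15.8 52.7
[602. 306.] 678 408.4 -487.0 297.6 123.3 -6.0 51.0
[146. 264.] 502 504.5 359.1 120.1 13.7 35.2 52.5
[434. 268.] 110 484.3 -175.9 117.7 4.7 -17.3 51.0
[ 13. 270.] 41 500.2 598.3 25.6 3.1 -0.6 52.3
[250. 290.] 373 452.2 166.6 96.1 12.5 18.1 52.8
[325. 296.] 256 436.5 27.6 64.0 62.7 -1.4 55.0
[273. 360.] 286 322.7 125.0 71.3 12.5 5.7 52.9
[197. 346.] 297 351.3 263.1 72.8 12.4 89.6 52.9
websB
[ 43. 138.] 93 740.7 549.1 40.2 8.8 -69.9 66.7
[193. 192.] 176 637.9 272.9 51.8 38.3 -50.5 70.2
[ 30. 204.] 810 624.0 564.1 99.3 51.4 20.8 60.7
[458. 202.] 305 605.0 -224.3 71.7 13.1 -18.9 67.5
[438. 269.] 527 483.6 -181.6 119.6 13.4 -19.6 67.6
[607. 301.] 1302 403.6 -481.2 275.9 115.4 -5.7 62.3
[  8. 269.] 50 499.0 598.1 23.9 3.6 0.2 66.2
base
[470. 144.] 319 735.2 -269.2 47.7 
[... 3350 characters left out ...]
 41.8 -22.3 17.2
baseB
[349. 180.] 61 331.7 121.9 60.8 12.8 17.5 28.5
[416. 183.] 192 358.6 263.0 73.1 12.3 85.5 28.9
[262. 199.] 271 381.0 -49.7 99.7 19.7 -11.8 23.9
[ 42. 220.] 462 426.5 -459.5 181.2 27.8 -33.1 30.5
[378. 222.] 167 456.6 163.6 96.9 12.0 24.8 29.5
[304. 206.] 164 420.1 29.4 51.7 20.2 -87.7 29.6
[160. 272.] 2446 544.4 -211.2 291.2 66.6 -19.6 29.6
[304. 223.] 135 457.5 31.1 57.1 24.1 -85.6 29.5
[486. 236.] 374 509.9 355.1 120.7 15.5 41.0 29.0
[619. 280.] 304 607.7 552.6 90.4 42.6 2.3 29.0
[357. 287.] 129 604.8 108.2 72.6 11.2 24.2 28.5
[458. 306.] 178 658.6 270.5 50.4 21.6 61.1 28.2
[294. 337.] 992 712.4 13.4 87.1 74.6 -88.7 24.5
[404. 341.] 234 719.6 171.3 71.7 5.2 75.5 28.9
```

```bash
python3 -m pendant '[{"jaw":0.2,"tx":36.9,"ty":-19.9,"tz":0,"az":48.8},{"jaw":0.2,"tx":36.9,"ty":-19.9,"tz":0,"az":48.8},{"jaw":0.2,"tx":36.9,"ty":-19.9,"tz":0,"az":48.8},{"jaw":0.2,"tx":36.9,"ty":-19.9,"tz":0,"az":48.8},{"jaw":0.2,"tx":36.9,"ty":-19.9,"tz":0,"az":48.8},{"jaw":0.2,"tx":36.9,"ty":-19.9,"tz":0,"az":48.8},{"jaw":0.2,"tx":36.9,"ty":-19.9,"tz":0,"az":48.8},{"jaw":0.2,"tx":36.9,"ty":-19.9,"tz":0,"az":48.8},{"jaw":0.2,"tx":36.9,"ty":-19.9,"tz":-6,"az":48.8},{"jaw":0.2,"tx":36.9,"ty":-19.9,"tz":-12,"az":48.8}]' 40
python3 -c "
from rig import manip;import cv2
im=manip.get_image('wrist');cv2.imwrite('pics/w1.png',im['pixels']);s=manip.get_state();print(s['position'],s['ee_rot'],s['width'],s['qpos'])"
```

```text
[0.13589692 0.5583151  0.23063109] [-1.54243532e-04  1.19100708e-01  9.92881932e-01 -6.83836116e-04] 0.08532521873642723 [ 1.21097870e+00  2.76472714e-01  1.50582782e+00 -2.66477601e-05
  1.36069391e+00 -1.21043808e-01]invalid input at $[0]: expected keys jaw, tx, ty, tz, ax, ay, az
```

View pics/w1.png

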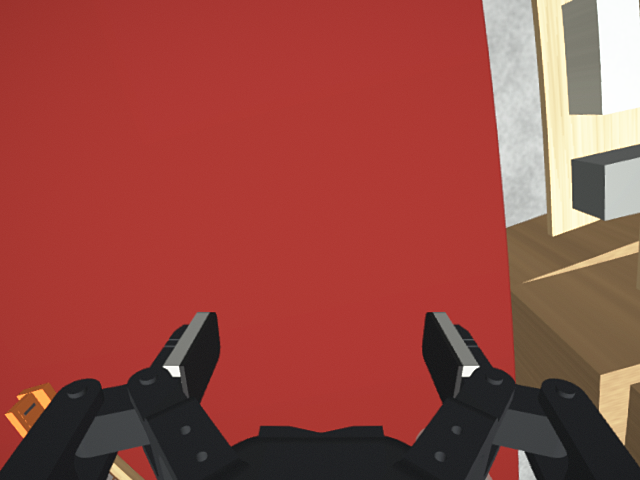

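The call was refused because every row needs all the keys, so the arm hasn't moved. The picture shows only bare bench between the open fingers, at (210,340) and (440,340).

```bash
python3 -m pendant '[{"jaw":0.2,"tx":36.9,"ty":-19.9,"tz":0,"ax":0,"ay":0,"az":48.8},{"jaw":0.2,"tx":36.9,"ty":-19.9,"tz":0,"ax":0,"ay":0,"az":48.8},{"jaw":0.2,"tx":36.9,"ty":-19.9,"tz":0,"ax":0,"ay":0,"az":48.8},{"jaw":0.2,"tx":36.9,"ty":-19.9,"tz":0,"ax":0,"ay":0,"az":48.8},{"jaw":0.2,"tx":36.9,"ty":-19.9,"tz":0,"ax":0,"ay":0,"az":48.8},{"jaw":0.2,"tx":36.9,"ty":-19.9,"tz":0,"ax":0,"ay":0,"az":48.8},{"jaw":0.2,"tx":36.9,"ty":-19.9,"tz":0,"ax":0,"ay":0,"az":48.8},{"jaw":0.2,"tx":36.9,"ty":-19.9,"tz":0,"ax":0,"ay":0,"az":48.8},{"jaw":0.2,"tx":36.9,"ty":-19.9,"tz":-6,"ax":0,"ay":0,"az":48.8},{"jaw":0.2,"tx":36.9,"ty":-19.9,"tz":-12,"ax":0,"ay":0,"az":48.8}]' 40
python3 -c "
from rig import manip;import cv2
im=manip.get_image('wrist');cv2.imwrite('pics/w2.png',im['pixels']);s=manip.get_state();print(s['position'],s['ee_rot'],s['width'],s['qpos'])"
```

```text
clock: 1.4
position: [0.5047, 0.3603, 0.1106]
ee_rot: [0.001, -0.302, 0.953, 0.001]
contact_force: [-0.2, 0.1, -0.6]
width: 0.051
gripper_force: 0.0
[0.49878434 0.35705243 0.10155907] [-0.00785774 -0.30176748  0.9533483  -0.0012911 ] 0.05118054027817979 [ 5.07537644e-01  4.34875745e-01  1.59822782e+00  6.72994671e-04
  1.12440397e+00 -1.67666617e+00]
```

View pics/w2.png

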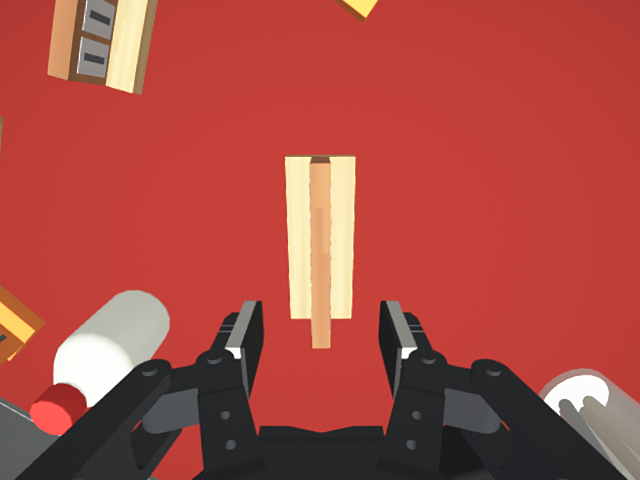

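The web runs down the middle between the fingers, from (320,158) to (321,348), and is parallel to the pads. Next: descend, grip and lift.

```bash
python3 -m pendant '[{"jaw":0.2,"tx":0,"ty":0,"tz":-5,"ax":0,"ay":0,"az":0},{"jaw":0.2,"tx":0,"ty":0,"tz":-8,"ax":0,"ay":0,"az":0},{"jaw":0.2,"tx":0,"ty":0,"tz":-9,"ax":0,"ay":0,"az":0},{"jaw":0.2,"tx":0,"ty":0,"tz":-9,"ax":0,"ay":0,"az":0},{"jaw":-1,"tx":0,"ty":0,"tz":-9,"ax":0,"ay":0,"az":0},{"jaw":-1,"tx":0,"ty":0,"tz":-9,"ax":0,"ay":0,"az":0},{"jaw":-1,"tx":0,"ty":0,"tz":-9,"ax":0,"ay":0,"az":0},{"jaw":-1,"tx":0,"ty":0,"tz":-9,"ax":0,"ay":0,"az":0},{"jaw":-1,"tx":0,"ty":0,"tz":-9,"ax":0,"ay":0,"az":0}]' 40
python3 -c "
from rig import manip
s=manip.get_state();print(s['position'],s['ee_rot'],s['width'],s['gripper_force'])"
```

```text
clock: 2.58
position: [0.5058, 0.3602, 0.0228]
ee_rot: [0.001, -0.302, 0.953, 0.0]
contact_force: [-0.3, 0.8, 6.3]
width: 0.0115
gripper_force: 41.8
[0.50578659 0.36023289 0.02277765] [ 1.18475206e-03 -3.01614252e-01  9.53429230e-01  3.77416266e-04] 0.011520069613988448 41.76895201206207
```

```bash
python3 -m pendant '[{"jaw":-1,"tx":0,"ty":0,"tz":5,"ax":0,"ay":0,"az":0},{"jaw":-1,"tx":0,"ty":0,"tz":10,"ax":0,"ay":0,"az":0},{"jaw":-1,"tx":0,"ty":0,"tz":15,"ax":0,"ay":0,"az":0},{"jaw":-1,"tx":-0.2,"ty":-6,"tz":15,"ax":0,"ay":0,"az":-7},{"jaw":-1,"tx":-0.2,"ty":-12,"tz":15,"ax":0,"ay":0,"az":-14},{"jaw":-1,"tx":-0.2,"ty":-18,"tz":15,"ax":0,"ay":0,"az":-22},{"jaw":-1,"tx":-0.2,"ty":-24,"tz":15,"ax":0,"ay":0,"az":-30},{"jaw":-1,"tx":-0.2,"ty":-30,"tz":15,"ax":0,"ay":0,"az":-38},{"jaw":-1,"tx":-0.2,"ty":-36,"tz":15,"ax":0,"ay":0,"az":-46},{"jaw":-1,"tx":-0.2,"ty":-42,"tz":15,"ax":0,"ay":0,"az":-54.6}]'
python3 -m pendant '[{"jaw":-1,"tx":0,"ty":-4,"tz":0,"ax":0,"ay":0,"az":0},{"jaw":-1,"tx":0,"ty":-6.8,"tz":0,"ax":0,"ay":0,"az":0},{"jaw":-1,"tx":0,"ty":-6.8,"tz":-5,"ax":0,"ay":0,"az":0},{"jaw":-1,"tx":0,"ty":-6.8,"tz":-10,"ax":0,"ay":0,"az":0},{"jaw":-1,"tx":0,"ty":-6.8,"tz":-12,"ax":0,"ay":0,"az":0},{"jaw":-1,"tx":0,"ty":-6.8,"tz":-12,"ax":0,"ay":0,"az":0},{"jaw":-1,"tx":0,"ty":-6.8,"tz":-12,"ax":0,"ay":0,"az":0}]'
python3 - <<'E'
from rig import manip
import pickle,cv2
d={}
for n in("wrist","top","scene"):
    im=manip.get_image(n); d[n]=im; cv2.imwrite(f"pics/{n}3.png",im["pixels"])
pickle.dump(d,open("im3.pkl","wb"))
s=manip.get_state();print(s['position'],s['ee_rot'],s['width'],s['gripper_force'],s['contact_force'])
E
```

```text
clock: 3.82
position: [0.5025, -0.0622, 0.1713]
ee_rot: [0.0, 0.172, 0.985, 0.0]
contact_force: [1.1, -1.0, -1.1]
width: 0.0114
gripper_force: 40.7
clock: 4.7
position: [0.5038, -0.1286, 0.0522]
ee_rot: [0.001, 0.169, 0.986, -0.0]
contact_force: [0.0, 0.2, 0.1]
width: 0.0114
gripper_force: 40.6
[ 0.50403258 -0.12865045  0.05266887] [ 1.41715877e-03  1.69142802e-01  9.85590499e-01 -2.70470363e-04] 0.011162424958544599 40.64393162727356 [ 0.64171615  0.31927713 -0.72328192]
```

View pics/wrist3.png

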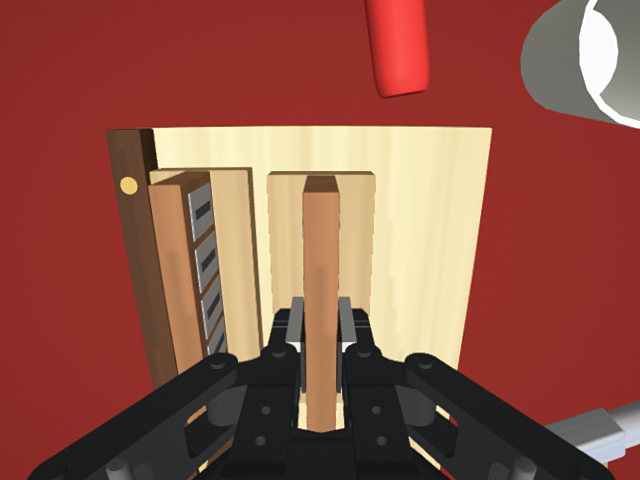

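View pics/scene3.png

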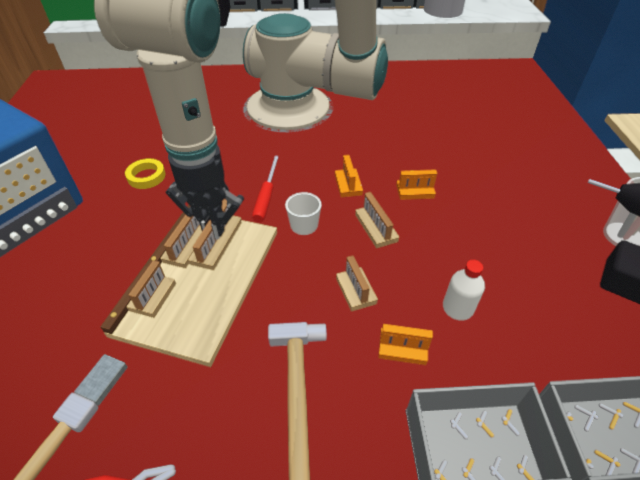

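The wrist view shows the held block's base end at about (268–375,172) and the glued base end at (160–252,168). They are parallel and nearly level, with a joint gap at about x=260. The scene view shows the block over the board beside its mate. Next I'll measure the offsets in board axes.

```bash
cat > rel.py <<'E'
import pickle,sys; from h import *
d=pickle.load(open(sys.argv[1],"rb")); u0,v0=[float(a) for a in sys.argv[2:4]]; yaw=np.radians(-19.5)
R=np.array([[np.cos(yaw),np.sin(yaw)],[-np.sin(yaw),np.cos(yaw)]])
# window centre = glued origin (mm); print extents of height layers in board frame relative to it
for n in d:
    P=cloud(d[n])*1000; q=(P[...,:2]-[u0,v0])@R.T; z=P[...,2]
    for nm,v1,v2 in(("gl",-8,20),("held",36,86)):
        for lay,h0,h1 in(("base",24,50),("web",60,90)):
            m=(abs(q[...,0])<75)&(q[...,1]>v1)&(q[...,1]<v2)&(z>h0)&(z<h1)
            if m.sum()<40: continue
            zz=np.median(z[m]); m&=abs(z-zz)<2.5; a=q[m]
            if m.sum()<40: continue
            # per-strip ends along u
            bins=np.round(a[:,1]/2.5); e=[(a[bins==b,0].min(),a[bins==b,0].max()) for b in np.unique(bins) if (bins==b).sum()>8]
            bu=np.round(a[:,0]/5); f=[(a[bu==b,1].min(),a[bu==b,1].max(),b*5) for b in np.unique(bu) if (bu==b).sum()>2]
            f=np.array(f); 
            print(n,nm,lay,m.sum(),"z",zz.round(1),"u ends",np.median(e,0).round(1),"v sides",np.median(f[:,:2],0).round(1),
              "slopes deg",[round(float(np.degrees(np.polyfit(f[2:-2,2],f[2:-2,k],1)[0])),2) for k in(0,1)] if len(f)>8 else "")
E
python3 rel.py im3.pkl 485 -181
```

```text
wrist gl base 5436 z 29.6 u ends [-61.7  41.2] v sides [ 6. 20.] slopes deg [0.03, -0.03]
wrist gl web 5847 z 67.1 u ends [-61.6  44. ] v sides [-5.7  6.6] slopes deg [1.75, -1.85]
wrist held base 8313 z 43.7 u ends [-61.4   1.7] v sides [36.1 79.7] slopes deg [11.08, -5.65]
wrist held web 8488 z 81.6 u ends [-12.1  -6.5] v sides [51.  62.7] slopes deg [-0.3, 0.3]
top held base 422 z 44.6 u ends [-59.7  57.7] v sides [61.  77.9] slopes deg [19.92, 0.09]
top held web 121 z 81.7 u ends [-60.1 -22. ] v sides [49.5 60.8] slopes deg [-3.0, -0.27]
scene gl base 263 z 30.5 u ends [-24.1  59.8] v sides [ 5.6 17.9] slopes deg [-0.35, 1.58]
scene gl web 249 z 66.0 u ends [-12.7  60.4] v sides [-5.5  6.5] slopes deg [-0.79, 0.54]
scene held base 580 z 42.9 u ends [-57.6  60.3] v sides [62.6 80.3] slopes deg [-8.43, -0.14]
scene held web 211 z 79.3 u ends [-56.7  60.7] v sides [51.4 63.2] slopes deg [-4.27, -0.96]
```

```bash
python3 -m pendant '[{"jaw":-1,"tx":0,"ty":0,"tz":-1.3,"ax":0,"ay":0,"az":0},{"jaw":-1,"tx":-0.15,"ty":-0.35,"tz":-1.3,"ax":0,"ay":0,"az":0},{"jaw":-1,"tx":-0.3,"ty":-0.74,"tz":-1.3,"ax":0,"ay":0,"az":0},{"jaw":-1,"tx":-0.3,"ty":-0.74,"tz":-1.3,"ax":0,"ay":0,"az":0},{"jaw":-1,"tx":-0.3,"ty":-0.74,"tz":-1.35,"ax":0,"ay":0,"az":0},{"jaw":-1,"tx":-0.3,"ty":-0.74,"tz":-1.35,"ax":0,"ay":0,"az":0}]'
python3 -m pendant '[{"jaw":-1,"tx":-0.05,"ty":-0.14,"tz":0,"ax":0,"ay":0,"az":0},{"jaw":-1,"tx":-0.08,"ty":-0.24,"tz":0,"ax":0,"ay":0,"az":0},{"jaw":-1,"tx":-0.08,"ty":-0.24,"tz":0,"ax":0,"ay":0,"az":0}]'
```

```text
clock: 5.6
position: [0.5, -0.1358, 0.0379]
ee_rot: [0.0, 0.169, 0.986, -0.0]
contact_force: [0.6, -0.3, -0.5]
width: 0.0117
gripper_force: 40.8
clock: 5.98
position: [0.4993, -0.1382, 0.0379]
ee_rot: [0.0, 0.169, 0.986, 0.0]
contact_force: [-0.2, -0.2, -1.3]
width: 0.0109
gripper_force: 40.8
```

```bash
python3 -m pendant '[{"jaw":-1,"tx":-0.02,"ty":-0.05,"tz":0,"ax":0,"ay":0,"az":0},{"jaw":-1,"tx":-0.03,"ty":-0.1,"tz":0,"ax":0,"ay":0,"az":0},{"jaw":-1,"tx":-0.03,"ty":-0.1,"tz":0,"ax":0,"ay":0,"az":0}]'
python3 -m pendant '[{"jaw":-1,"tx":-0.02,"ty":-0.05,"tz":0,"ax":0,"ay":0,"az":0},{"jaw":-1,"tx":-0.03,"ty":-0.1,"tz":0,"ax":0,"ay":0,"az":0},{"jaw":-1,"tx":-0.03,"ty":-0.1,"tz":0,"ax":0,"ay":0,"az":0}]'
```

```text
clock: 6.35
position: [0.4992, -0.1384, 0.0379]
ee_rot: [0.0, 0.169, 0.986, 0.001]
contact_force: [2.7, 3.8, 1.2]
width: 0.0115
gripper_force: 41.0
clock: 6.72
position: [0.4992, -0.1385, 0.038]
ee_rot: [0.0, 0.17, 0.985, 0.001]
contact_force: [2.1, 6.2, 1.8]
width: 0.0115
gripper_force: 41.0
```

```bash
python3 -m pendant '[{"jaw":-1,"tx":0,"ty":0,"tz":-0.1,"ax":0,"ay":0,"az":0},{"jaw":-1,"tx":-0.01,"ty":-0.03,"tz":-0.15,"ax":0,"ay":0,"az":0},{"jaw":-1,"tx":-0.01,"ty":-0.03,"tz":-0.15,"ax":0,"ay":0,"az":0}]'
python3 - <<'E'
from rig import manip
import pickle
d={n:manip.get_image(n) for n in("wrist","scene")}
pickle.dump(d,open("im4.pkl","wb"))
E
python3 rel.py im4.pkl 485 -181
```

```text
clock: 7.1
position: [0.4991, -0.1384, 0.0378]
ee_rot: [0.001, 0.17, 0.985, 0.002]
contact_force: [-0.1, 10.2, 12.5]
width: 0.0111
gripper_force: 42.6
wrist gl base 5597 z 29.6 u ends [-61.6  22.2] v sides [ 6.1 19.9] slopes deg [0.17, -0.05]
wrist gl web 6114 z 67.1 u ends [-61.7  52.7] v sides [-5.8  6.5] slopes deg [3.0, -2.67]
wrist held base 5174 z 29.5 u ends [-62.5   0.2] v sides [36.1 69.1] slopes deg [19.93, 0.23]
wrist held web 8330 z 67.6 u ends [-37.7  13.9] v sides [40.1 51.8] slopes deg [0.09, 0.15]
scene gl base 119 z 31.7 u ends [-12.  59.] v sides [ 5.2 13.5] slopes deg [0.44, 9.46]
scene gl web 216 z 66.3 u ends [-2.2 60.4] v sides [-5.5  6.7] slopes deg [-1.0, 0.03]
scene held base 537 z 29.0 u ends [-60.5  59.3] v sides [51.8 69.3] slopes deg [-0.76, 0.01]
scene held web 264 z 67.1 u ends [-48.1  58.7] v sides [40.8 52.5] slopes deg [-3.45, 0.57]
```

```bash
python3 -m pendant '[{"jaw":-1,"tx":0.02,"ty":0.05,"tz":0.12,"ax":0,"ay":0,"az":0},{"jaw":-1,"tx":0.12,"ty":0.02,"tz":0.12,"ax":0,"ay":0,"az":0},{"jaw":-1,"tx":0.09,"ty":-0.03,"tz":0.1,"ax":0,"ay":0,"az":0},{"jaw":-1,"tx":0.09,"ty":-0.03,"tz":0.05,"ax":0,"ay":0,"az":0},{"jaw":-1,"tx":0.09,"ty":-0.03,"tz":0.05,"ax":0,"ay":0,"az":0}]'
python3 - <<'E'
from rig import manip
import pickle
d={n:manip.get_image(n) for n in("wrist","scene")}
pickle.dump(d,open("im4.pkl","wb"))
E
python3 rel.py im4.pkl 485 -181
```

```text
clock: 7.82
position: [0.4991, -0.1384, 0.0378]
ee_rot: [-0.0, 0.17, 0.985, 0.002]
contact_force: [0.1, 10.1, 10.1]
width: 0.0112
gripper_force: 42.3
wrist gl base 5597 z 29.6 u ends [-61.7  22.4] v sides [ 6.1 20. ] slopes deg [0.08, -0.13]
wrist gl web 6108 z 67.1 u ends [-61.7  52.7] v sides [-5.8  6.5] slopes deg [2.79, -2.56]
wrist held base 5177 z 29.5 u ends [-62.5   0. ] v sides [36.1 69. ] slopes deg [19.98, 0.13]
wrist held web 8332 z 67.6 u ends [-37.7  14.3] v sides [40.1 51.8] slopes deg [0.04, 1.24]
scene gl base 123 z 31.6 u ends [-8.1 58.2] v sides [ 5.5 15.4] slopes deg [0.39, 3.73]
scene gl web 210 z 66.3 u ends [-1.6 59.9] v sides [-5.5  6.3] slopes deg [-2.09, 0.43]
scene held base 536 z 29.0 u ends [-60.7  59.2] v sides [52.  69.5] slopes deg [-0.87, 0.07]
scene held web 258 z 67.1 u ends [-54.9  58.9] v sides [40.6 52.5] slopes deg [-3.87, -0.31]
```

```bash
python3 -m pendant '[{"jaw":-1,"tx":0.1,"ty":0.3,"tz":0.3,"ax":0,"ay":0,"az":0},{"jaw":-1,"tx":0.19,"ty":0.27,"tz":0.3,"ax":0,"ay":0,"az":0},{"jaw":-1,"tx":0.19,"ty":0.27,"tz":0.3,"ax":0,"ay":0,"az":0},{"jaw":-1,"tx":0.19,"ty":0.27,"tz":0.3,"ax":0,"ay":0,"az":0}]'
python3 - <<'E'
from rig import manip
import pickle
d={n:manip.get_image(n) for n in("wrist","scene")}
pickle.dump(d,open("im4.pkl","wb"))
E
python3 rel.py im4.pkl 485 -181
```

```text
clock: 8.43
position: [0.5011, -0.1383, 0.0395]
ee_rot: [-0.0, 0.169, 0.986, -0.0]
contact_force: [0.3, -0.2, -1.9]
width: 0.0112
gripper_force: 40.7
wrist gl base 5729 z 29.6 u ends [-61.7  28.7] v sides [ 6. 20.] slopes deg [0.02, -0.03]
wrist gl web 6224 z 67.1 u ends [-61.7  54.5] v sides [-5.8  6.6] slopes deg [2.82, -4.69]
wrist held base 5382 z 31.2 u ends [-60.8   1.8] v sides [36.1 69.7] slopes deg [8.76, -6.56]
wrist held web 8331 z 69.2 u ends [-36.   16.3] v sides [41.  52.7] slopes deg [0.18, 0.28]
scene gl base 122 z 31.5 u ends [-13.2  58.5] v sides [ 5.7 15.9] slopes deg [0.09, 4.74]
scene gl web 213 z 66.2 u ends [-1.3 59.4] v sides [-5.2  6.5] slopes deg [-2.28, 0.84]
scene held base 530 z 30.5 u ends [-58.   61.1] v sides [52.8 70. ] slopes deg [-0.97, -0.1]
scene held web 257 z 68.6 u ends [-55.1  60.2] v sides [41.6 53.5] slopes deg [-3.71, -0.53]
```

```bash
python3 -m pendant '[{"jaw":-1,"tx":-0.08,"ty":0.03,"tz":0,"ax":0,"ay":0,"az":0},{"jaw":-1,"tx":-0.08,"ty":0.03,"tz":-0.13,"ax":0,"ay":0,"az":0},{"jaw":-1,"tx":-0.11,"ty":-0.07,"tz":-0.13,"ax":0,"ay":0,"az":0},{"jaw":-1,"tx":-0.15,"ty":-0.17,"tz":-0.13,"ax":0,"ay":0,"az":0},{"jaw":-1,"tx":-0.15,"ty":-0.17,"tz":-0.13,"ax":0,"ay":0,"az":0},{"jaw":-1,"tx":-0.15,"ty":-0.17,"tz":-0.18,"ax":0,"ay":0,"az":0},{"jaw":-1,"tx":-0.15,"ty":-0.17,"tz":-0.2,"ax":0,"ay":0,"az":0}]'
python3 - <<'E'
from rig import manip
import pickle
d={n:manip.get_image(n) for n in("wrist","scene")}
pickle.dump(d,open("im4.pkl","wb"))
E
python3 rel.py im4.pkl 485 -181
```

```text
clock: 9.4
position: [0.5001, -0.1387, 0.0381]
ee_rot: [0.0, 0.169, 0.986, 0.001]
contact_force: [1.4, 5.0, 0.8]
width: 0.0115
gripper_force: 41.1
wrist gl base 5681 z 29.6 u ends [-61.7  27.1] v sides [ 6.1 19.9] slopes deg [-0.01, -0.08]
wrist gl web 6186 z 67.1 u ends [-61.7  54.9] v sides [-5.8  6.6] slopes deg [3.73, -2.29]
wrist held base 5183 z 29.8 u ends [-61.6   0.7] v sides [36.1 69.1] slopes deg [22.44, 0.16]
wrist held web 8320 z 67.9 u ends [-36.8  15.1] v sides [40.1 51.9] slopes deg [0.15, 0.43]
scene gl base 153 z 31.0 u ends [-12.1  59.3] v sides [ 5.5 16.5] slopes deg [-0.34, 6.3]
scene gl web 214 z 66.2 u ends [-0.8 59.7] v sides [-5.5  6.5] slopes deg [0.0, -0.78]
scene held base 531 z 29.2 u ends [-58.6  60. ] v sides [52.2 69.5] slopes deg [-0.8, 0.2]
scene held web 249 z 67.2 u ends [-53.6  59.9] v sides [40.6 52.2] slopes deg [-3.99, -1.03]
```

```bash
python3 -m pendant '[{"jaw":-1,"tx":0,"ty":0,"tz":-0.04,"ax":0,"ay":0,"az":0},{"jaw":-1,"tx":0,"ty":0,"tz":-0.06,"ax":0,"ay":0,"az":0},{"jaw":-0.4,"tx":0,"ty":0,"tz":-0.06,"ax":0,"ay":0,"az":0},{"jaw":-0.4,"tx":0,"ty":0,"tz":-0.06,"ax":0,"ay":0,"az":0},{"jaw":-0.4,"tx":0,"ty":0,"tz":-0.06,"ax":0,"ay":0,"az":0},{"jaw":-0.4,"tx":0,"ty":0,"tz":5,"ax":0,"ay":0,"az":0},{"jaw":-0.4,"tx":0,"ty":0,"tz":9,"ax":0,"ay":0,"az":0},{"jaw":-0.4,"tx":0,"ty":0,"tz":9,"ax":0,"ay":0,"az":0},{"jaw":-0.4,"tx":0,"ty":0,"tz":9,"ax":0,"ay":0,"az":0}]'
python3 - <<'E'
from rig import manip
import pickle,cv2
d={n:manip.get_image(n) for n in("wrist","scene")}
pickle.dump(d,open("im5.pkl","wb")); cv2.imwrite("pics/w5.png",d["wrist"]["pixels"])
E
python3 rel.py im5.pkl 485 -181
```

```text
clock: 10.62
position: [0.4992, -0.1396, 0.1273]
ee_rot: [-0.0, 0.169, 0.986, 0.0]
contact_force: [-0.5, -0.4, 0.3]
width: 0.0257
gripper_force: 0.0
wrist gl base 2935 z 29.5 u ends [-61.6  41.7] v sides [ 5.9 19.8] slopes deg [0.14, -0.08]
wrist gl web 3288 z 67.1 u ends [-61.7  44.7] v sides [-5.4  6.2] slopes deg [0.15, -1.59]
wrist held base 4170 z 29.3 u ends [-61.6  57.3] v sides [36.3 69. ] slopes deg [-0.05, -0.7]
wrist held web 3662 z 67.2 u ends [-61.6  58. ] v sides [40.5 51.9] slopes deg [0.12, -0.03]
scene gl base 217 z 31.1 u ends [-56.3  59.9] v sides [ 5.7 16.7] slopes deg [-0.21, 2.01]
scene gl web 377 z 66.2 u ends [-58.5  59.6] v sides [-5.6  6.5] slopes deg [0.29, -0.1]
scene held base 542 z 29.2 u ends [-58.6  59.8] v sides [51.7 69.3] slopes deg [0.03, 0.41]
scene held web 394 z 66.3 u ends [-57.9  59.7] v sides [40.9 52.7] slopes deg [-0.27, 0.01]
```

View pics/w5.png

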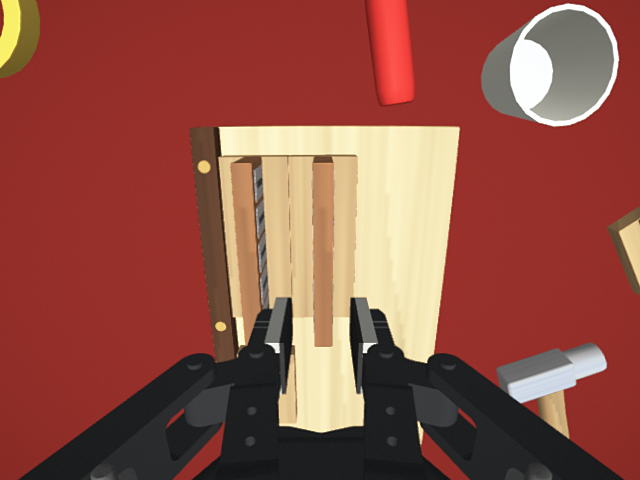

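The long block is in place: the joint at x≈289 is tight and the ends are level at y≈156. Next is the short block.

```bash
python3 -m pendant '[{"jaw":-0.4,"tx":0,"ty":0,"tz":3,"ax":0,"ay":0,"az":0},{"jaw":0.2,"tx":10.2,"ty":25.2,"tz":3,"ax":0,"ay":0,"az":35.3},{"jaw":0.2,"tx":10.2,"ty":25.2,"tz":3,"ax":0,"ay":0,"az":35.3},{"jaw":0.2,"tx":10.2,"ty":25.2,"tz":3,"ax":0,"ay":0,"az":35.3},{"jaw":0.2,"tx":10.2,"ty":25.2,"tz":3,"ax":0,"ay":0,"az":35.3},{"jaw":0.2,"tx":10.2,"ty":25.2,"tz":3,"ax":0,"ay":0,"az":35.3},{"jaw":0.2,"tx":10.2,"ty":25.2,"tz":3,"ax":0,"ay":0,"az":35.3},{"jaw":0.2,"tx":10.2,"ty":25.2,"tz":-1,"ax":0,"ay":0,"az":35.3},{"jaw":0.2,"tx":10.2,"ty":25.2,"tz":-1,"ax":0,"ay":0,"az":35.3},{"jaw":0.2,"tx":10.2,"ty":25.2,"tz":-1,"ax":0,"ay":0,"az":35.3}]'
python3 - <<'E'
from h import *; from rig import manip
im=manip.get_image("wrist");P=cloud(im);z=P[...,2];t=manip.get_state()["position"]
m=(z>.044)&(z<.058)&(np.hypot(P[...,0]-t[0],P[...,1]-t[1])<.06)
for o in comps(m,P): print(*o)
print(t*1000)
E
```

```text
clock: 11.98
position: [0.6019, 0.111, 0.1185]
ee_rot: [0.0, -0.137, 0.991, -0.0]
contact_force: [-0.3, -0.5, -0.9]
width: 0.0514
gripper_force: 0.0
[324. 253.] 2167 600.8 114.1 72.4 12.7 15.4 52.2
[602.47730611 111.22592789 119.0710211 ]
```

```bash
python3 -m pendant '[{"jaw":0.2,"tx":-0.1,"ty":0.2,"tz":-5,"ax":0,"ay":0,"az":-0.2},{"jaw":0.2,"tx":-0.1,"ty":0.2,"tz":-8.5,"ax":0,"ay":0,"az":-0.2},{"jaw":0.2,"tx":-0.1,"ty":0.2,"tz":-9.7,"ax":0,"ay":0,"az":-0.2},{"jaw":0.2,"tx":-0.1,"ty":0.2,"tz":-9.7,"ax":0,"ay":0,"az":-0.2},{"jaw":-1,"tx":-0.1,"ty":0.2,"tz":-9.7,"ax":0,"ay":0,"az":-0.2},{"jaw":-1,"tx":-0.1,"ty":0.2,"tz":-9.7,"ax":0,"ay":0,"az":-0.2},{"jaw":-1,"tx":-0.1,"ty":0.2,"tz":-9.7,"ax":0,"ay":0,"az":-0.2},{"jaw":-1,"tx":-0.1,"ty":0.2,"tz":-9.7,"ax":0,"ay":0,"az":-0.2},{"jaw":-1,"tx":-0.1,"ty":0.2,"tz":-9.7,"ax":0,"ay":0,"az":-0.2}]' 40
```

```text
clock: 13.15
position: [0.6021, 0.1144, 0.0224]
ee_rot: [0.002, -0.136, 0.991, -0.0]
contact_force: [0.1, -0.2, 7.4]
width: 0.0113
gripper_force: 40.3
```

```bash
python3 -m pendant '[{"jaw":-1,"tx":0,"ty":0,"tz":5,"ax":0,"ay":0,"az":0},{"jaw":-1,"tx":0,"ty":0,"tz":10,"ax":0,"ay":0,"az":0},{"jaw":-1,"tx":0,"ty":0,"tz":15,"ax":0,"ay":0,"az":0},{"jaw":-1,"tx":0.5,"ty":-6,"tz":15,"ax":0,"ay":0,"az":-7},{"jaw":-1,"tx":1,"ty":-12,"tz":15,"ax":0,"ay":0,"az":-14},{"jaw":-1,"tx":1.5,"ty":-18,"tz":15,"ax":0,"ay":0,"az":-21},{"jaw":-1,"tx":2,"ty":-24,"tz":15,"ax":0,"ay":0,"az":-28},{"jaw":-1,"tx":2.3,"ty":-28.7,"tz":15,"ax":0,"ay":0,"az":-35.1},{"jaw":-1,"tx":2.3,"ty":-28.7,"tz":15,"ax":0,"ay":0,"az":-35.1},{"jaw":-1,"tx":2.3,"ty":-28.7,"tz":10,"ax":0,"ay":0,"az":-35.1}]'
python3 -m pendant '[{"jaw":-1,"tx":0,"ty":0,"tz":-4,"ax":0,"ay":0,"az":0},{"jaw":-1,"tx":0,"ty":0,"tz":-7,"ax":0,"ay":0,"az":0},{"jaw":-1,"tx":0,"ty":0,"tz":-7,"ax":0,"ay":0,"az":0},{"jaw":-1,"tx":0,"ty":0,"tz":-7,"ax":0,"ay":0,"az":0}]'
python3 - <<'E'
from rig import manip
import pickle,cv2
d={n:manip.get_image(n) for n in("wrist","scene")}
pickle.dump(d,open("im6.pkl","wb")); cv2.imwrite("pics/w6.png",d["wrist"]["pixels"])
E
sed -i 's/abs(q\[...,0\])<75/abs(q[...,0])<(48 if u0>550 else 75)/' rel.py
python3 rel.py im6.pkl 606.3 -224.1
```

```text
clock: 14.4
position: [0.627, -0.1739, 0.1242]
ee_rot: [0.005, 0.169, 0.986, -0.001]
contact_force: [-0.4, 0.1, -2.7]
width: 0.0113
gripper_force: 39.6
clock: 14.9
position: [0.6246, -0.1722, 0.052]
ee_rot: [0.001, 0.169, 0.986, -0.0]
contact_force: [0.1, 0.1, -1.4]
width: 0.0111
gripper_force: 39.5
wrist gl base 3573 z 29.6 u ends [-36.7  34.6] v sides [ 6.3 20. ] slopes deg [0.03, 0.02]
wrist gl web 3564 z 67.0 u ends [-36.7  16.5] v sides [-5.3  6.9] slopes deg [1.07, 0.89]
wrist held base 4774 z 43.7 u ends [-38.3  -4.9] v sides [36.  79.1] slopes deg [0.31, -0.1]
wrist held web 5809 z 81.6 u ends [-12.3  -6.7] v sides [50.3 62.1] slopes deg [2.18, -3.28]
scene gl base 204 z 31.2 u ends [-14.   35.8] v sides [ 4.8 17.9] slopes deg [0.26, 9.02]
scene gl web 194 z 66.9 u ends [-5.9 36.2] v sides [-5.9  6.3] slopes deg [3.51, -2.54]
scene held base 459 z 43.4 u ends [-35.   35.1] v sides [61.3 79.3] slopes deg [-15.77, -0.77]
scene held web 91 z 78.3 u ends [-30.7  33.4] v sides [50.4 62.1] slopes deg
```

View pics/w6.png

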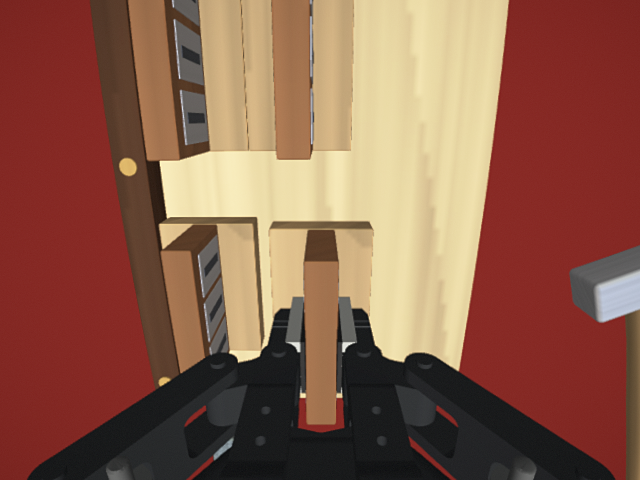

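The held base end (272–372,225) lags the glued one (160–257,220) by about 1.6 mm. I'll correct that while lowering beside it.

```bash
python3 -m pendant '[{"jaw":-1,"tx":0.18,"ty":-0.06,"tz":-0.6,"ax":0,"ay":0,"az":0},{"jaw":-1,"tx":0.18,"ty":-0.06,"tz":-1.35,"ax":0,"ay":0,"az":0},{"jaw":-1,"tx":0.05,"ty":-0.45,"tz":-1.35,"ax":0,"ay":0,"az":0},{"jaw":-1,"tx":-0.09,"ty":-0.81,"tz":-1.35,"ax":0,"ay":0,"az":0},{"jaw":-1,"tx":-0.09,"ty":-0.81,"tz":-1.35,"ax":0,"ay":0,"az":0},{"jaw":-1,"tx":-0.09,"ty":-0.81,"tz":-1.35,"ax":0,"ay":0,"az":0}]'
python3 - <<'E'
from rig import manip
import pickle
d={n:manip.get_image(n) for n in("wrist","scene")}
pickle.dump(d,open("im6.pkl","wb"))
E
python3 rel.py im6.pkl 606.3 -224.1
```

```text
clock: 15.75
position: [0.6228, -0.1813, 0.0373]
ee_rot: [-0.0, 0.169, 0.986, -0.0]
contact_force: [-0.6, -0.7, -0.4]
width: 0.0111
gripper_force: 40.0
wrist gl base 3870 z 29.6 u ends [-36.7  -5.5] v sides [ 6.4 20. ] slopes deg [-0.09, -0.15]
wrist gl web 3568 z 67.1 u ends [-36.9  16.4] v sides [-5.4  6.9] slopes deg [0.61, -5.94]
wrist held base 3210 z 29.5 u ends [-37.   -4.1] v sides [36.2 70.1] slopes deg [0.42, 0.8]
wrist held web 5680 z 67.7 u ends [-23.6  14. ] v sides [41.2 53. ] slopes deg [0.99, -2.87]
scene gl base 147 z 31.7 u ends [-5.6 36. ] v sides [ 5.4 17.6] slopes deg [0.21, 7.48]
scene gl web 161 z 66.9 u ends [ 3.7 36. ] v sides [-5.9  6. ] slopes deg 
scene held base 419 z 29.3 u ends [-34.1  36. ] v sides [52.3 70.1] slopes deg [-3.89, -0.34]
scene held web 151 z 68.4 u ends [-14.6  35.4] v sides [40.7 53. ] slopes deg
```

```bash
python3 -m pendant '[{"jaw":-1,"tx":0.03,"ty":-0.01,"tz":0.03,"ax":0,"ay":0,"az":0},{"jaw":-1,"tx":0.01,"ty":-0.08,"tz":0.03,"ax":0,"ay":0,"az":0},{"jaw":-1,"tx":-0.03,"ty":-0.18,"tz":0.03,"ax":0,"ay":0,"az":0},{"jaw":-1,"tx":-0.03,"ty":-0.18,"tz":0.03,"ax":0,"ay":0,"az":0},{"jaw":-1,"tx":-0.03,"ty":-0.18,"tz":0,"ax":0,"ay":0,"az":0}]'
python3 - <<'E'
from rig import manip
import pickle
d={n:manip.get_image(n) for n in("wrist","scene")}
pickle.dump(d,open("im6.pkl","wb"))
E
python3 rel.py im6.pkl 606.3 -224.1
```

```text
clock: 16.48
position: [0.6227, -0.1818, 0.0374]
ee_rot: [-0.0, 0.169, 0.986, 0.001]
contact_force: [0.1, 4.0, 1.3]
width: 0.0113
gripper_force: 40.0
wrist gl base 3842 z 29.6 u ends [-36.6  -5.6] v sides [ 6.4 20. ] slopes deg [-0.15, 0.07]
wrist gl web 3534 z 67.2 u ends [-37.   16.1] v sides [-5.4  7. ] slopes deg [0.82, -5.65]
wrist held base 3160 z 29.6 u ends [-37.   -4.1] v sides [36.1 69.5] slopes deg [0.18, 0.31]
wrist held web 5673 z 67.8 u ends [-23.8  14.7] v sides [40.7 52.3] slopes deg [1.13, -2.66]
scene gl base 169 z 31.3 u ends [-4.4 35.8] v sides [ 4.9 16.3] slopes deg [-1.57, 10.49]
scene gl web 159 z 67.0 u ends [ 3.5 35.8] v sides [-6.5  6.3] slopes deg 
scene held base 420 z 29.6 u ends [-34.   36.1] v sides [52.4 69.2] slopes deg [-3.83, 0.43]
scene held web 158 z 68.4 u ends [-13.7  35.6] v sides [40.2 52.2] slopes deg
```

```bash
python3 -m pendant '[{"jaw":-1,"tx":0,"ty":-0.06,"tz":0,"ax":0,"ay":0,"az":0},{"jaw":-1,"tx":0,"ty":-0.06,"tz":-0.05,"ax":0,"ay":0,"az":0},{"jaw":-1,"tx":0,"ty":-0.06,"tz":-0.05,"ax":0,"ay":0,"az":0},{"jaw":-0.4,"tx":0,"ty":-0.06,"tz":-0.05,"ax":0,"ay":0,"az":0},{"jaw":-0.4,"tx":0,"ty":-0.06,"tz":-0.05,"ax":0,"ay":0,"az":0},{"jaw":-0.4,"tx":0,"ty":-0.06,"tz":-0.05,"ax":0,"ay":0,"az":0},{"jaw":-0.4,"tx":0,"ty":-0.06,"tz":5,"ax":0,"ay":0,"az":0},{"jaw":-0.4,"tx":0,"ty":-0.06,"tz":9,"ax":0,"ay":0,"az":0},{"jaw":-0.4,"tx":0,"ty":-0.06,"tz":9,"ax":0,"ay":0,"az":0},{"jaw":-0.4,"tx":0,"ty":-0.06,"tz":9,"ax":0,"ay":0,"az":0}]'
python3 - <<'E'
from rig import manip
import pickle,cv2
d={n:manip.get_image(n) for n in("wrist","scene")}
pickle.dump(d,open("im7.pkl","wb")); cv2.imwrite("pics/w7.png",d["wrist"]["pixels"])
E
python3 rel.py im7.pkl 606.3 -224.1; python3 rel.py im7.pkl 485 -181
```

```text
clock: 17.82
position: [0.622, -0.1832, 0.1267]
ee_rot: [-0.001, 0.169, 0.986, 0.0]
contact_force: [-0.6, 0.5, 0.4]
width: 0.0254
gripper_force: 0.0
wrist gl base 1924 z 29.5 u ends [-36.3  35.2] v sides [ 6.3 19.7] slopes deg [0.09, -0.1]
wrist gl web 2147 z 67.1 u ends [-36.5  35.3] v sides [-4.9  6.6] slopes deg [0.32, -0.02]
wrist held base 2675 z 29.3 u ends [-36.7  35.2] v sides [36.3 69.3] slopes deg [0.08, -0.06]
wrist held web 2180 z 67.2 u ends [-36.8  34.5] v sides [40.9 52.3] slopes deg [-0.34, -0.14]
scene gl base 202 z 31.6 u ends [-31.   36.1] v sides [ 5.1 16.9] slopes deg [-0.89, 4.58]
scene gl web 315 z 66.5 u ends [-33.9  36.2] v sides [-5.9  6.6] slopes deg [-0.67, -0.86]
scene held base 439 z 29.7 u ends [-34.1  35.6] v sides [51.4 69.5] slopes deg [-0.66, 0.14]
scene held web 324 z 66.3 u ends [-34.7  35.8] v sides [40.5 52.6] slopes deg [-1.57, -0.99]
wrist gl base 3137 z 29.4 u ends [-22.8  57.9] v sides [ 6.2 19.9] slopes deg [0.21, -0.01]
wrist gl web 3379 z 67.1 u ends [-12.1  58.4] v sides [-5.7  6.6] slopes deg [0.09, -0.13]
wrist held base 4196 z 29.3 u ends [-22.5  58. ] v sides [36.2 69.2] slopes deg [0.14, 0.33]
wrist held web 3330 z 67.2 u ends [-11.6  58.3] v sides [40.5 52.1] slopes deg [-0.06, -0.29]
scene gl base 323 z 30.2 u ends [-56.8  60.5] v sides [ 5.4 16.2] slopes deg [0.13, 1.75]
scene gl web 126 z 66.0 u ends [-58.4 -18.3] v sides [-5.1  6.5] slopes deg [1.63, -0.18]
scene held base 550 z 29.2 u ends [-59.1  59.7] v sides [51.7 69.3] slopes deg [-0.43, -0.02]
scene held web 376 z 66.1 u ends [-58.6  59.8] v sides [40.7 52.5] slopes deg [-0.19, 0.27]
```

View pics/w7.png

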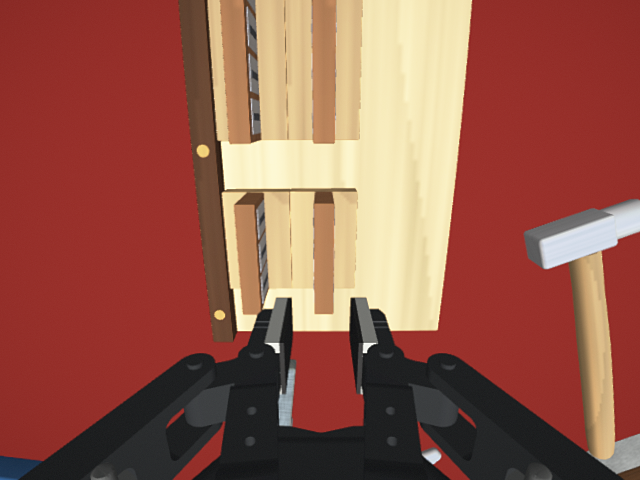

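Both joints are tight (x≈289 on both rows) and the ends are level within about 0.4 mm, so I'm handing in.

```bash
python3 -c "
from rig import manip
print(manip.sign_off())"
```

```text
the job is handed in; nothing more can be done
None
```

The long and short blocks stand on the board butted tight against their mates, ends level to about 0.4 mm by camera; I left everything else alone and handed the job in at about 18 s of the 59 s allowed.

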